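# Seat the weighing pan on its support, tare, and weigh a printed block

### The job

Weigh the large printed block on the bench balance: set the empty steel pan on the balance's four-armed support and turn it gently until it drops fully home over the arms, let go of it, then press the blue tare key all the way down for a moment and let it come up, and only then lay the block in the pan. The load cell is delicate, so never push on the balance, its keys or its pan with more than 20 N (2 kg), do not press the red power key, do not drop the block, and leave the other things on the desk where they are.

Things in the scene. Friction and masses are not known exactly. Their poses are not given: they have to be found in the camera images.
- balance: White bench balance, 190 deep (x) x 140 wide (y), fixed. Origin: under its middle, on the desk; own x points from the keys to the pan support, y left, z up. Housing top round the support is 38 mm high (bubble level 40); the front deck with the keys 30 mm; the sloped black display between them (own x -52 to -15 mm) reaches 41 mm.
- hub (a point): Pan support as it stands unloaded: middle of its top, 56 mm above the desk, at the balance's own x = 38 mm, y = 0. An aluminium cross of two bars, each 48 mm tip to tip, 9 mm wide, 8 mm deep. It turns stiffly on its stem (0.11 N m) and was left askew: its bars stand up to 0.70 rad either way from the balance's x and y axes; that angle is NOT measured (this point has the balance's axes).
- stem (a point): Middle of the top of the pan support as it moves with the load (at the hub when unloaded). The support rides on the load cell's spring, straight down: it yields from 0.6 N, then 1.5 N per mm, at most 6 mm (9.6 N), then it is on a hard stop.
- pan: Loose round steel pan, about 90 g, 66 mm outside diameter, plain upright wall 2.6 mm thick and 25 mm high; grip it round the wall from above. Origin: centre of its lower edge, z up. Hollow underneath: four pads stand down to 2 mm above the lower edge and leave a cross channel 12.5 mm wide and 9 mm deep along the pan's own x and y (a raised cross inside marks it).
- pan_floor (a point): Centre of the pan's inner floor, 13 mm above its lower edge; inside 61 mm across, 12 mm deep. With the channel askew to the bars the pads ride on them, pan origin 54 mm above the desk; with the channel over the bars (within about 0.05 rad and 1.5 mm; every quarter turn fits) the pan drops 9 mm and rests home, origin 45 mm above the desk (up to 1 mm lower under its load).
- printed_block: The large printed block, off-white plastic, 24 (x) x 34 (y) x 13 mm high with one small hole, lying on the blue-grey mat (0.6 mm thin, ignore it). Origin: centre of its underside.
- tare_key (a joint): Travel of the blue tare key in m: 0 up, 0.004 fully down (pressed from 0.003). A spring resists with 1.2 N at first and 4.4 N when fully down, then it is on a hard stop.
- tare_key_top (a point): Middle of the top of the blue tare key, 28 mm (y) x 18 mm (x), standing 37 mm above the desk, 7 mm proud of the front deck; it lies at the balance's own x = -70 mm, y = -36 mm. It is pressed straight down; closed fingertips fit on it.
- power_key (a joint): Travel of the red power key in m, 0 up, 0.004 fully down; it must not be pressed.
- power_key_top (a point): Middle of the top of the red power key, 16 x 14 mm, 76 mm to the left of the tare key on the same deck.
- grip_jaw: Smaller printed part, 17 x 30 x 8 mm, bystander. Origin: centre of its underside.
- bearing_0: Steel ball bearing 22 mm across, 7 mm high, bystander. Origin: centre of its underside.
- marker: Red and white marker pen 135 mm long, bystander. Origin: underside of its middle.
Mind the look-alikes: they are no part of the job. Leave any pink look-alike of the printed_block alone. Of the things shaped like the pan, the steel one is meant.

How it is judged:
By the outcome, as a careful person would: the job done as asked, in the order asked, and still so for the second after the job is handed in, with the robot touching nothing.
It also fails if it takes over 72 s, if anything falls off the work surface, if the arm or the gripper's body presses on something with over 40 N, if the wrist force passes 120 N, or if a joint passes its speed limit or range.

### The arm

A 6-joint arm with a two-finger parallel gripper is mounted at the origin on a cart in front of the work surface, level with it; the furniture and walls round the work are solid. World frame = base frame: x ahead of the robot, y to its left, z up, the work surface at z = 0. Lengths are in mm, angles in rad, forces in N, time in s.
With the tool pointing down it reaches from about 300 to 775 mm from the base axis. Payload 14.6 kg.
Tool frame: the origin (TCP) lies between the finger pads; the fingertips stand manip.tip_reach ahead of it and the grasp point (between the pads) lies 5 mm behind it (manip.tip_reach is the distance from the TCP to the fingertips, in mm); z points along the fingers, y is the line along which they close (so a half turn about z gives the same grasp; the last joint's range is limited). The gripper opens to 94 mm and grips with 3 to 60 N. Pads are 16 mm wide; open, the fingers measure 119 mm over their backs; the gripper's body (75 mm by 177 mm) begins 78 mm behind the grasp point.
Start: joints at [1.148, 0.3, 1.521, -0, 1.321, -0.067], TCP at [191.584, 515.543, 219.446] pointing down, gripper open.
Joint ranges: [-3.03, 3.03], [-0.79, 2.21], [0.23, 2.52], [-1.04, 4.18], [0, 3.07], [-2.55, 2.55]. Speed limits (rad/s): [2.22, 2.22, 2.57, 3.14, 3.14, 3.14].

### API

Orientations are given as [roll, pitch, yaw] about the fixed x, y, z axes, in that order (R = Rz(yaw) Ry(pitch) Rx(roll)).
In Python, from cell import manip gives the robot as it stands. The module is installed in compiled form; this text tells all that it offers.
- The arm moves only by the shell command python3 -m creep 'ROWS' [FORCE]. ROWS is JSON, a list of rows, each a list of 3 entries, a list of its own where there are three numbers: the opening, from -1 (shut) to 1 (fully open), then the shift along the tool's x, y, z in cm, then the turn about the tool's z in units of 5 degrees (1.0 is 5 degrees). In form: [[grip, [tx, ty, tz], roll], ...]. A call has 1 to 12 rows; each row is the pose to reach, as a shift and turn from the pose commanded when the call began, along the tool's axes at that moment; what a row does not reach only later rows make up. A row lasts 1/10 s, in which the tool goes at most 50 mm and 8.59 degrees, less where a joint would pass 70% of its speed; a pose out of reach is approached as far as the arm can. A call with a gripper value outside its range is refused whole. The fingers move at their own pace and stop on an object; FORCE is the grip in N (left out, the last holds). Time passes only in rows, so rows that repeat a pose let the fingers close. It gives the time, the measured TCP pose, the force, the opening and the grip force at its end, in the units of the state.
- manip.read_state(): the state, without advancing time (a new reading comes with each control period).
- manip.camera(name): name is "scene" or "top" or "wrist"; returns the picture (420x560x3 uint8, red, green, blue); there is no depth.
- manip.camera_params(name): a dict with "fovy" (degrees; the focal length in pixels is half the picture's height over the tangent of half this angle, whatever the lens; pixels are square), "cx", "cy" (the principal point, pixels), "k1" (the pictures are not rectified: a ray, as slopes to the right and down, at radius r is drawn at 1 + k1 r^2 times it, then the intrinsics apply), "origin" and "attitude" of the camera in the world. Camera axes: x right, y down, z forward; pixel columns grow to the right and rows downward; lengths in mm; the calibration is good to about 2 mm. A picture is of the moment at which its call begins: read the wrist's pose just before it. camera_params takes no time and is no camera call; for the wrist camera it gives the pose at the moment of the call.
- manip.sign_off(): hands the job in; it is judged then, once.
The state is a dict: "clock": time; "joints": joint angles; "qd": joint speeds; "effort": joint torques, N m; "eef_pos": TCP position; "eef_rot": TCP orientation; "wrist_force": force on the tool from outside, world axes, zero at the start; "moment": the same for the moment, N m; "finger_gap": finger opening in mm; "finger_force": force on a finger pad.
Only numpy, scipy, OpenCV 4.12 (cv2) and the standard library are available. Lean on these libraries where they do the work, as an engineer would, in place of code of your own. Each camera call takes 0.05 s, during which the arm holds its last target. There are 200 camera calls.

## Working session

There is one attempt and no reset: what is moved stays moved. The work goes in short steps, Python scripts to look and compute and a shell command to move; the robot and the scene stay as the last step left them, time stands still between calls to the robot, and variables do not carry over. Pictures are saved under pics/ and viewed, at most 12 in all, crops included, and the job is handed in when it is done.

```bash
mkdir -p pics; cat > h.py <<'E'
import numpy as np, cv2
from cell import manip
from scipy.spatial.transform import Rotation as R
def att(p):
    a=np.array(p["attitude"],float)
    return a if a.shape==(3,3) else R.from_euler('xyz',a).as_matrix()
def ray(p,uv):
    f=210/np.tan(np.radians(p["fovy"])/2)
    d=np.array([(uv[0]-p["cx"])/f,(uv[1]-p["cy"])/f]); s=d.copy()
    for _ in range(30): s=d/(1+p["k1"]*(s@s))
    return att(p)@np.array([s[0],s[1],1])
def onplane(p,uv,z):
    d=ray(p,uv); o=np.array(p["origin"]); return o+d*(z-o[2])/d[2]
def proj(p,X):
    f=210/np.tan(np.radians(p["fovy"])/2)
    c=att(p).T@(np.array(X)-np.array(p["origin"])); s=c[:2]/c[2]
    s=s*(1+p["k1"]*(s@s)); return s*f+[p["cx"],p["cy"]]
def snap(n,name):
    p=manip.camera_params(n); im=manip.camera(n)[...,::-1].copy(); cv2.imwrite(f"pics/{name}.png",im); return p,im
E
python3 - <<'E'
from h import *
ims=[]
for n in ["top","scene","wrist"]:
    p,im=snap(n,n+"0"); print(n,p); ims.append(im)
print(manip.read_state(),manip.tip_reach)
cv2.imwrite("pics/a.png",cv2.resize(np.hstack(ims[:1]),(800,600)))
cv2.imwrite("pics/b.png",cv2.resize(np.vstack(ims[1:]),(400,600)))
E
```

```text
top {'fovy': 54.9084330699702, 'cx': 281.34616387882687, 'cy': 204.40199084280292, 'k1': 0.024770912244316684, 'origin': array([425.71706323, 276.89826703, 944.50429943]), 'attitude': array([-3.03031656,  0.01093172, -1.58390625])}
scene {'fovy': 54.971934732769355, 'cx': 278.87998847191, 'cy': 202.4103753258331, 'k1': 0.005370015475771875, 'origin': array([ 148.17634453, -241.26672834,  616.73368515]), 'attitude': array([-2.27971765,  0.01202938, -0.6190444 ])}
wrist {'fovy': 61.58863470600639, 'cx': 274.07943419340893, 'cy': 207.7028647988493, 'k1': -0.04719068769777571, 'origin': array([112.94409103, 544.10006214, 383.89205539]), 'attitude': array([2.85337761e+00, 1.50599260e-03, 1.21417090e+00])}
{'clock': 0.15, 'joints': array([ 1.14837349e+00,  3.00349248e-01,  1.52145166e+00, -3.64052615e-06,
        1.32071647e+00, -6.66002379e-02]), 'qd': array([-7.39225480e-05, -1.37798641e-03, -7.03917153e-04, -2.56961991e-03,
       -2.31116984e-04,  4.39093014e-04]), 'effort': array([ 1.32898382e-03, -5.31959009e+01, -3.52820134e+01,  7.07595865e-02,
        2.36329611e-02, -7.47093736e-05]), 'eef_pos': array([191.52107279, 515.36542303, 219.00791746]), 'eef_rot': array([-3.14066975e+00, -5.80226495e-05,  2.78577093e+00]), 'wrist_force': array([-0.24147952, -0.40208029, -0.11565062]), 'moment': array([0.00785471, 0.03257013, 0.04595771]), 'finger_force': 0.0, 'finger_gap': 93.83944898119377} 14.0
```

View pics/a.png

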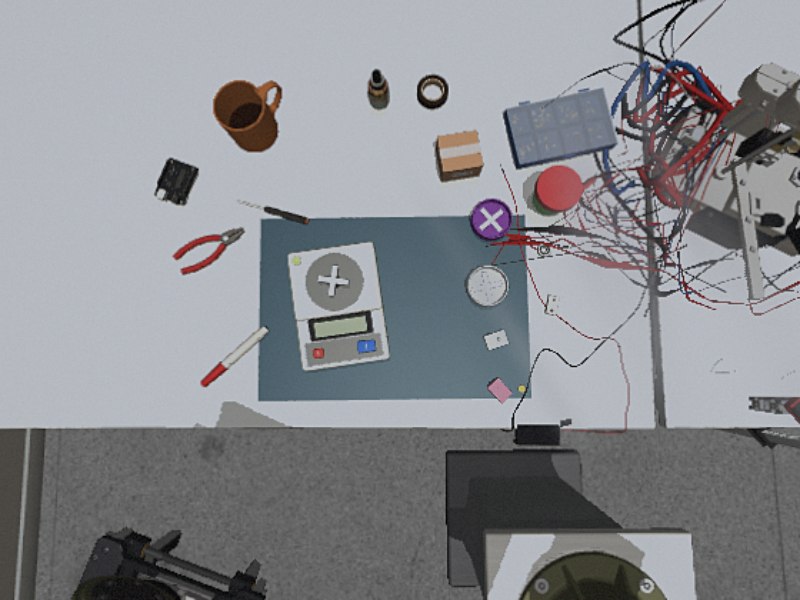

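View pics/b.png

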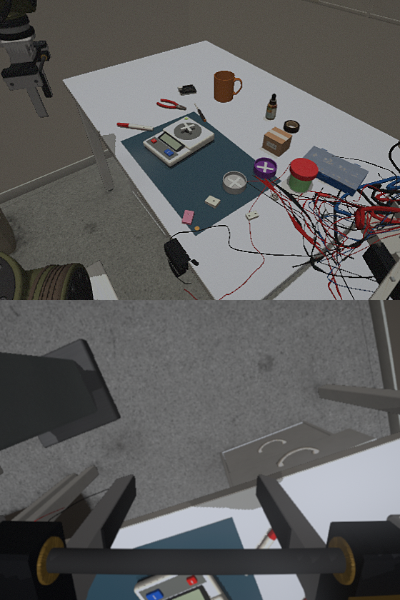

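Top view (800 px picture): the balance is at (338,305), with the cross at (333,281), blue key at (367,346) and red key at (318,353). There are two pan shapes, steel at (487,286) and purple at (491,219); the steel one is meant. There are three block candidates: off-white at (496,340), pink at (500,390) and a small white part at (552,305). The off-white one on the mat fits best, and I'll confirm its size in a crop.

```bash
python3 - <<'E'
from h import *
p=manip.camera_params("top"); im=cv2.imread("pics/top0.png")
hsv=cv2.cvtColor(im,cv2.COLOR_BGR2HSV)
def blobs(m,x0,x1,y0,y1,z,tag,mn=12):
    k=np.zeros(m.shape,np.uint8); k[y0:y1,x0:x1]=m[y0:y1,x0:x1]*1
    cs,_=cv2.findContours(k,cv2.RETR_EXTERNAL,cv2.CHAIN_APPROX_NONE)
    for c in cs:
        if cv2.contourArea(c)<mn: continue
        w=np.array([onplane(p,q[0],z)[:2] for q in c],np.float32)
        r=cv2.minAreaRect(w); M=cv2.moments(c); u=(M['m10']/M['m00'],M['m01']/M['m00'])
        print(tag,np.round(u,1),np.round(onplane(p,u,z)[:2],1),"size",np.round(r[1],1),"ang",round(r[2],1))
H,S,V=hsv[...,0],hsv[...,1],hsv[...,2]
blobs((abs(H.astype(int)-110)<12)&(S>150)&(V>90),200,280,220,262,37,"blue")
blobs(((H<8)|(H>172))&(S>120),200,280,220,262,37,"red")
white=(S<40)&(V>150)
blobs(white,190,280,160,265,38,"bal",500)
blobs((S<60)&(V>140),335,360,226,250,13,"block")
blobs((S<70)&(V>80),320,361,180,218,25,"pan",200)
blobs((H>150)&(H<176)&(S>60),335,362,255,285,13,"pink")
a=cv2.resize(im[145:290,310:400],None,fx=4,fy=4,interpolation=cv2.INTER_CUBIC)
b=cv2.resize(im[160:265,195:280],None,fx=5,fy=5,interpolation=cv2.INTER_CUBIC)
c=np.zeros((580,790,3),np.uint8); c[:a.shape[0],:360]=a; c[:525,362:787]=b
cv2.imwrite("pics/c.png",c)
E
```

```text
blue [256.1 241.9] [443.7 343. ] size [16.6 26.4] ang 6.3
red [222.4 246.7] [434.  418.5] size [13.6 15.4] ang 10.5
bal [236.3 214. ] [506.8 387.2] size [187.  137.2] ang 7.6
block [347.1 237.5] [451.4 136.1] size [22.3 33.4] ang 17.6
pan [337.9 200.4] [536.  156.1] size [91.6 85.9] ang 88.6
pink [349.3 272.4] [372.5 133.6] size [33.1 24. ] ang 43.4
```

View pics/c.png

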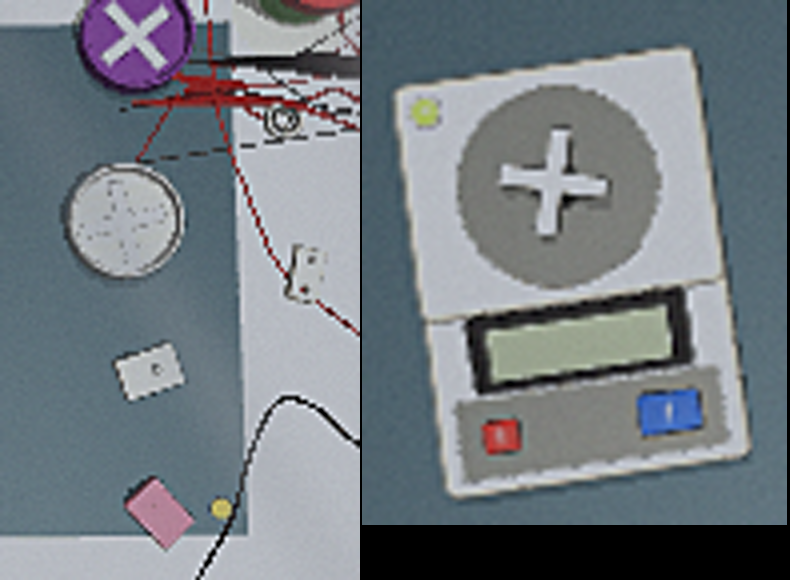

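The off-white part on the mat measures 22 x 33 mm and has one hole (crop 150,371), so it is the printed_block. The two-holed one at (305,272) is the grip_jaw. The pink and purple pieces are look-alikes, and the steel pan is at (125,221).

```bash
cat >> h.py <<'E'
def go(x,y,z,yaw=None):
    s=manip.read_state(); e=s["eef_pos"]; rot=R.from_euler('xyz',s["eef_rot"])
    d=rot.as_matrix().T@(np.array([x,y,z])-e)/10
    y0=s["eef_rot"][2]; t=0
    if yaw is not None: t=-(((yaw-y0)+np.pi/2)%np.pi-np.pi/2)
    print("t",s["clock"],"pos",np.round(e,1),"yaw",round(y0,4),"F",np.round(s["wrist_force"],1),"gap",round(s["finger_gap"],1),"-> cm",np.round(d,2),"units",round(np.degrees(t)/5,2))
E
python3 - <<'E'
from h import *
p=manip.camera_params("top"); im=cv2.imread("pics/top0.png")
print("pan",onplane(p,(341.2,200.2),25))
S=cv2.cvtColor(im,cv2.COLOR_BGR2HSV)
m=((S[...,2]>165)).astype(np.uint8); 
cx,cy=proj(p,(545.5,392.5,56)); yy,xx=np.mgrid[:420,:560]
m[(xx-cx)**2+(yy-cy)**2>15**2]=0
n,l,st,ce=cv2.connectedComponentsWithStats(m); i=1+np.argmax(st[1:,4])
pts=np.argwhere(l==i)[:,::-1]; w=np.array([onplane(p,q,56)[:2] for q in pts]); c=w.mean(0); print("cross",ce[i],c,len(w), "pred",cx,cy)
d=w-c; k=np.hypot(*d.T); t=np.arctan2(d[:,1],d[:,0]); print("ang",np.angle(np.sum(k**4*np.exp(4j*t)))/4)
go(536,156,190,np.pi*.75)
E
```

```text
pan [536.29614184 148.60280202  25.        ]
cross [232.67669173 196.03759398] [545.35846504 393.07006505] 133 pred 232.93364167621658 195.96510957697495
ang -0.15162601014422106
t 0.15 pos [191.5 515.4 219. ] yaw 2.7858 F [-0.2 -0.4 -0.1] gap 93.8 -> cm [-44.81 -21.68   2.92] units 4.92
```

```bash
python3 -m creep '[[1,[-4,-2,0.3],0.4],[1,[-8,-4,0.6],0.9],[1,[-12,-6,0.9],1.4],[1,[-16,-8,1.2],1.9],[1,[-20,-10,1.5],2.4],[1,[-24,-12,1.8],2.9],[1,[-28,-14,2.1],3.4],[1,[-32,-16,2.4],3.9],[1,[-36.5,-18,2.9],4.4],[1,[-41,-20.2,2.9],4.92],[1,[-45.1,-22.3,2.9],4.92],[1,[-45.1,-22.3,2.9],4.92]]' 10
python3 -m creep '[[1,[0,0,0],0],[1,[0,0,0],0]]'
python3 - <<'E'
from h import *
go(536,149,190,np.pi*.75)
p,im=snap("wrist","w1"); print(p["origin"],proj(p,(536,149,25)))
cv2.imwrite("pics/w1b.png",cv2.resize(im,(800,600)))
E
```

```text
clock: 1.35
eef_pos: [539.0, 145.6, 189.8]
eef_rot: [-3.141, 0.0, 2.352]
wrist_force: [-0.5, 0.2, -0.4]
finger_gap: 93.7
finger_force: 0.0
clock: 1.55
eef_pos: [536.0, 150.1, 190.3]
eef_rot: [-3.141, -0.0, 2.357]
wrist_force: [0.0, -0.3, 0.4]
finger_gap: 94.1
finger_force: 0.0
t 1.55 pos [536.  150.1 190.3] yaw 2.3572 F [ 0.  -0.3  0.4] gap 94.1 -> cm [-0.08 -0.08  0.03] units 0.01
[476.62329786 208.51459788 355.28590653] [274.26830931 193.98716776]
```

View pics/w1b.png

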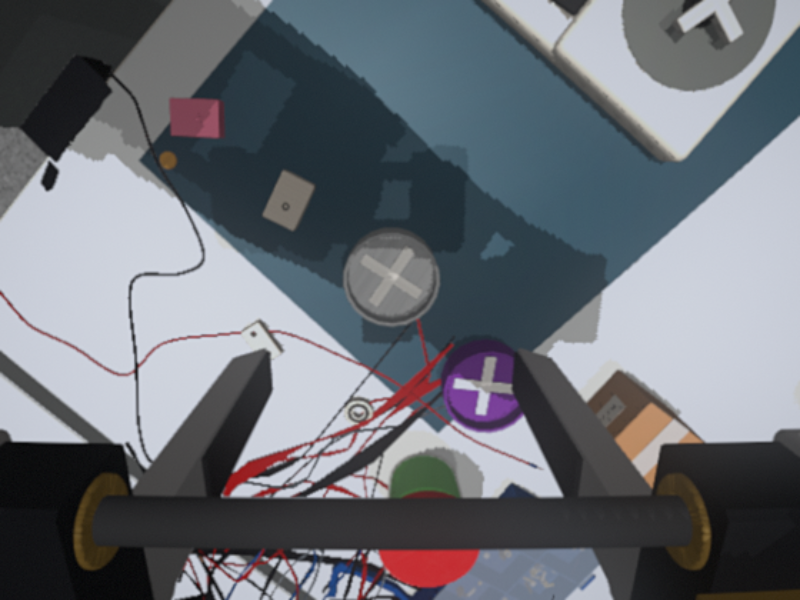

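The steel pan is at (391,277) in the 800 px view, which matches the prediction. Its raised cross is visible and the finger landing places beside it are free. The block is at (288,200) with its hole.

```bash
python3 - <<'E'
from h import *
p=manip.camera_params("wrist"); im=cv2.imread("pics/w1.png"); g=cv2.cvtColor(im,cv2.COLOR_BGR2GRAY)
yy,xx=np.mgrid[:420,:560]
r=np.hypot(xx-274,yy-194)
# pan outline: hough
c=cv2.HoughCircles(g[140:250,220:330],cv2.HOUGH_GRADIENT,1,50,param1=120,param2=15,minRadius=28,maxRadius=38); 
for q in c[0][:3]: print("circ",q, onplane(p,(q[0]+220,q[1]+140),25))
print(np.percentile(g[r<24],[10,30,50,70,90]))
for th in (70,78,85):
    t=np.percentile(g[r<22],th); m=(r<22)&(g>t)
    w=np.array([onplane(p,q,14)[:2] for q in np.argwhere(m)[:,::-1]]); ctr=w.mean(0)
    d=w-ctr; a=np.arctan2(d[:,1],d[:,0]); k=np.hypot(*d.T)
    Z=np.sum(k**2*np.exp(4j*a)); print("pancross",ctr,np.angle(Z)/4,abs(Z)/np.sum(k**2))
S=cv2.cvtColor(im,cv2.COLOR_BGR2HSV)
m=np.zeros_like(g); sub=(im[...,2].astype(int)-im[...,0]>-5)&(g>60); m[110:170,175:228]=sub[110:170,175:228]
cs,_=cv2.findContours(m,cv2.RETR_EXTERNAL,cv2.CHAIN_APPROX_NONE); b=max(cs,key=cv2.contourArea)
w=np.array([onplane(p,q[0],13)[:2] for q in b],np.float32); print("block",cv2.minAreaRect(w))
e=cv2.resize(im[150:240,230:320],None,fx=6,fy=6,interpolation=cv2.INTER_CUBIC); cv2.imwrite("pics/e.png",e)
E
```

```text
circ [53.5 54.5 33.5] [535.86859984 148.32334242  25.        ]
[124. 127. 129. 151. 156.]
pancross [537.97768553 148.15265098] 0.2009017887131819 0.8533612762973587
pancross [537.87034233 149.42418512] 0.2077939470161051 0.8485359603888354
pancross [538.61304203 150.66476638] 0.21082605376179891 0.8328305114926239
block ((451.0466613769531, 135.427978515625), (24.857385635375977, 35.888668060302734), 17.227205276489258)
```

View pics/e.png

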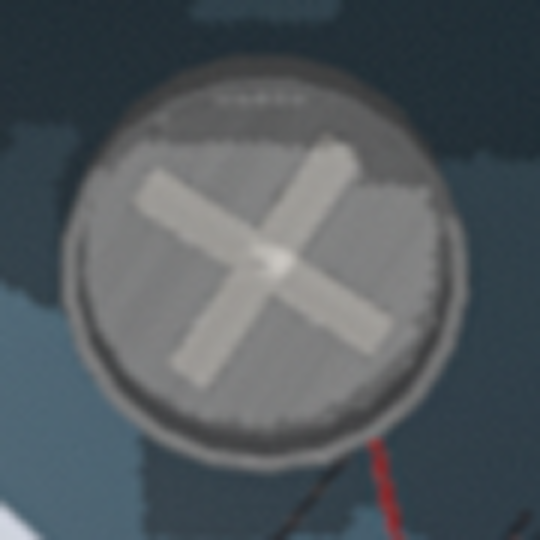

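```bash
python3 -m creep '[[1,[0,-0.1,4],0],[1,[0,-0.1,8],0],[1,[0,-0.1,12],0],[1,[0,-0.1,15],0],[1,[0,-0.1,17.2],0],[1,[0,-0.1,17.2],0],[1,[0,-0.1,17.2],0]]' 10
python3 -m creep '[[0.4,[0,0,0],0],[0.3,[0,0,0],0],[0.3,[0,0,0],0],[0,[0,0,0],0],[-0.2,[0,0,0],0],[-0.2,[0,0,0],0],[-0.2,[0,0,0],0],[-0.2,[0,0,0],0]]' 10
python3 - <<'E'
from h import *
go(536,149,18,np.pi*.75)
E
```

```text
clock: 2.3
eef_pos: [535.6, 149.5, 18.8]
eef_rot: [-3.141, -0.0, 2.358]
wrist_force: [1.4, -0.9, 0.9]
finger_gap: 94.2
finger_force: 0.0
clock: 3.1
eef_pos: [536.1, 148.8, 18.8]
eef_rot: [3.141, 0.0, 2.356]
wrist_force: [-1.9, 0.2, 5.8]
finger_gap: 67.0
finger_force: 10.0
t 3.1 pos [536.1 148.8  18.8] yaw 2.3564 F [-1.9  0.2  5.8] gap 67.0 -> cm [0.02 0.01 0.08] units 0.0
```

```bash
python3 -m creep '[[-0.2,[0,0,-2],0],[-0.2,[0,0,-5],0],[-0.2,[0,0,-8],0],[-0.2,[2,2.2,-12],0.5],[-0.2,[5,5.4,-12],1],[-0.2,[8,8.6,-12],1.6],[-0.2,[11,11.8,-12],2.3],[-0.2,[14,15,-12],3],[-0.2,[16,17.3,-12],3.6],[-0.2,[16.6,17.9,-12],4.07],[-0.2,[16.6,17.9,-12],4.07],[-0.2,[16.6,17.9,-12],4.07]]'
python3 - <<'E'
from h import *
go(545.4,393,110,2.0)
p,im=snap("wrist","w2"); q,t=snap("top","t2")
c=np.zeros((600,800,3),np.uint8); c[:420,:560]=im
e=cv2.resize(t[160:260,190:290],None,fx=2.4,fy=2.4,interpolation=cv2.INTER_CUBIC);c[:240,560:]=e
cv2.imwrite("pics/f.png",c)
E
```

```text
clock: 4.3
eef_pos: [545.0, 392.1, 138.0]
eef_rot: [-3.141, 0.0, 2.002]
wrist_force: [-0.4, -1.4, -1.0]
finger_gap: 67.0
finger_force: 10.0
t 4.3 pos [545.  392.1 138. ] yaw 2.0024 F [-0.4 -1.4 -1. ] gap 67.0 -> cm [0.07 0.08 2.8 ] units 0.03
```

View pics/f.png

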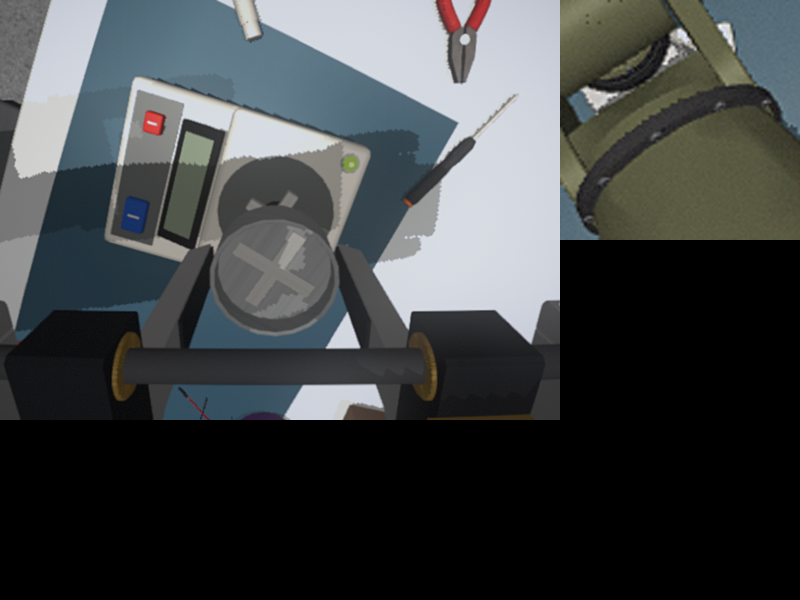

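The pan is held level at (274,270), with the hub's arm tips showing behind it at (250,210) and (288,200). The keys are visible, so I'll use them to check the hub position and the pan's angle.

```bash
python3 - <<'E'
from h import *
p=manip.camera_params("wrist"); im=cv2.imread("pics/w2.png"); g=cv2.cvtColor(im,cv2.COLOR_BGR2GRAY)
S=cv2.cvtColor(im,cv2.COLOR_BGR2HSV);H,s,V=[S[...,i].astype(int) for i in range(3)]
def cen(m,x0,x1,y0,y1):
    k=np.zeros(g.shape,np.uint8);k[y0:y1,x0:x1]=m[y0:y1,x0:x1]
    cs,_=cv2.findContours(k,cv2.RETR_EXTERNAL,cv2.CHAIN_APPROX_NONE);b=max(cs,key=cv2.contourArea)
    w=np.array([onplane(p,q[0],37)[:2] for q in b],np.float32);r=cv2.minAreaRect(w);print(r);return np.array(r[0])
B=cen((abs(H-112)<12)&(s>150)&(V>60),105,160,185,245); A=cen(((H<8)|(H>172))&(s>140),135,170,100,140)
v=A-B; print(np.hypot(*v)); yaw=np.arctan2(-v[0],v[1]); Rb=R.from_euler('z',yaw).as_matrix()[:2,:2]
C=B-Rb@[-70,-36]; print("yaw",yaw,"C",C,"hub",C+Rb@[38,0])
yy,xx=np.mgrid[:420,:560]; u=proj(p,(545,392.1,133)); print("pancentre pix",u)
r=np.hypot(xx-u[0],yy-u[1])
ad=cv2.adaptiveThreshold(g,1,cv2.ADAPTIVE_THRESH_MEAN_C,cv2.THRESH_BINARY,31,-8)
m=(r<42)&(ad>0)
w=np.array([onplane(p,q,133)[:2] for q in np.argwhere(m)[:,::-1]]); d=w-[545,392.1];a=np.arctan2(d[:,1],d[:,0]);k=np.hypot(*d.T)
Z=np.sum(k**2*np.exp(4j*a));print("pan ang",np.angle(Z)/4,abs(Z)/np.sum(k**2),m.sum())
# hub angle again from first wrist & top pictures with several thresholds
q=manip.camera_params("top"); t=cv2.imread("pics/top0.png").max(2)
for th in (150,165,180,195):
    c=proj(q,(545.4,393,56)); mm=(np.hypot(xx-c[0],yy-c[1])<12)&(t>th)
    w=np.array([onplane(q,z,56)[:2] for z in np.argwhere(mm)[:,::-1]]);ce=w.mean(0);d=w-ce;a=np.arctan2(d[:,1],d[:,0]);k=np.hypot(*d.T)
    Z=np.sum(k**2*np.exp(4j*a));print(th,ce,np.angle(Z)/4,abs(Z)/np.sum(k**2))
E
```

```text
((443.69500732421875, 342.8888854980469), (18.116992950439453, 28.517654418945312), 7.891430377960205)
((433.7159118652344, 417.41400146484375), (13.890249252319336, 15.426071166992188), 8.292963981628418)
75.19026038021178
yaw 0.1331106642655256 C [508.29793138 387.86067892] hub [545.96177763 392.90396013]
pancentre pix [275.51033176 265.56725089]
pan ang -0.11439437457628253 0.4231806175156144 1515
150 [545.50657895 393.03426164] -0.1492058205232114 0.8212613011246811
165 [545.35846504 393.07006505] -0.15271125419300782 0.8268619185594276
180 [545.58057681 392.95952953] -0.14991698946872958 0.838973432338294
195 [545.94259026 393.27790228] -0.14961282793721878 0.8598600576737606
```

```bash
python3 - <<'E'
from h import *
p=manip.camera_params("wrist"); im=cv2.imread("pics/w2.png")
for z in (133,):
  P=[onplane(p,u,z)[:2] for u in [(235,237),(312,292),(303,235),(247,303)]]
  print((P[0]+P[1])/2,(P[2]+P[3])/2,[np.hypot(*(P[i+1]-P[i])) for i in(0,2)],[np.degrees(np.arctan2(*(P[i+1]-P[i])[::-1])) for i in(0,2)])
cv2.imwrite("pics/g.png",cv2.resize(im[195:345,200:350],None,fx=4,fy=4,interpolation=cv2.INTER_CUBIC))
E
```

```text
[544.4280581  392.04003362] [545.43689447 389.35223847] [np.float64(51.97983672393316), np.float64(49.95798739958592)] [np.float64(-13.49703903351396), np.float64(-102.08078238019506)]
```

View pics/g.png

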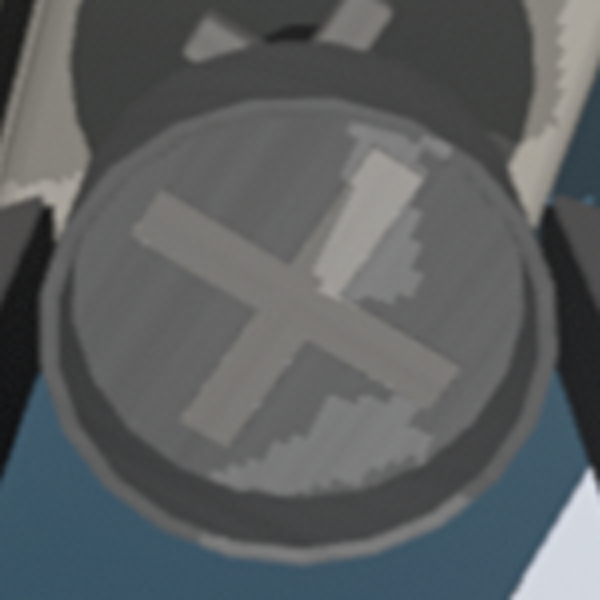

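The held pan's raised cross has its middle at crop (298,300), with arm ends at (148,212)-(448,388) and (398,165)-(207,430). The rim ellipse is centred at (298,329).

```bash
python3 - <<'E'
from h import *
p=manip.camera_params("wrist")
f=lambda u,z:onplane(p,(u[0]/4+200-.4,u[1]/4+195-.4),z)[:2]
P=[f(u,133) for u in [(148,212),(448,388),(398,165),(207,430)]]
print((P[0]+P[1])/2,(P[2]+P[3])/2,[np.degrees(np.arctan2(*(P[i+1]-P[i])[::-1])) for i in(0,2)],"rim",f((298,329),144.2))
go(544.8,394.9,80,2.0)
E
```

```text
[545.80173733 389.54372787] [545.59841172 389.48302755] [np.float64(-8.295872789488865), np.float64(-98.48974184672224)] rim [544.65511371 391.07591112]
t 4.4 pos [545.3 391.7 138.5] yaw 2.0013 F [ 0.1  0.2 -1. ] gap 67.0 -> cm [0.31 0.09 5.84] units 0.02
```

```bash
python3 -m creep '[[-0.2,[0.26,0.08,2],0],[-0.2,[0.26,0.08,4],0],[-0.2,[0.26,0.08,5.6],0],[-0.2,[0.26,0.08,6.3],0],[-0.2,[0.26,0.08,6.5],0],[-0.2,[0.26,0.08,6.6],0],[-0.2,[0.26,0.08,6.7],0],[-0.2,[0.26,0.08,6.7],0]]'
python3 -m creep '[[-0.2,[0,0,0.05],0],[-0.2,[0,0,0.1],0],[-0.2,[0,0,0.15],0],[-0.2,[0,0,0.15],0]]'
python3 -c "
from h import *
go(544.9,394.5,63.8,2.0)"
```

```text
clock: 5.2
eef_pos: [544.9, 395.5, 72.0]
eef_rot: [3.141, -0.0, 2.001]
wrist_force: [0.6, 0.3, -0.7]
finger_gap: 66.9
finger_force: 10.0
clock: 5.6
eef_pos: [544.7, 395.4, 69.9]
eef_rot: [-3.142, 0.0, 2.001]
wrist_force: [0.5, 0.0, -0.5]
finger_gap: 67.0
finger_force: 10.0
t 5.6 pos [544.7 395.4  69.9] yaw 2.0013 F [ 0.5  0.  -0.5] gap 67.0 -> cm [-0.09 -0.02  0.61] units 0.01
```

```bash
python3 -m creep '[[-0.2,[0,0,0.1],0],[-0.2,[0,0,0.2],0],[-0.2,[0,0,0.3],0],[-0.2,[0,0,0.4],0],[-0.2,[0,0,0.4],0]]'
python3 -m creep '[[-0.2,[0,0,0.1],0],[-0.2,[0,0,0.2],0],[-0.2,[0,0,0.2],0]]'
python3 -c "
from h import *
go(544.9,394.5,63.8,2.0)"
```

```text
clock: 6.1
eef_pos: [544.6, 395.3, 65.7]
eef_rot: [-3.141, 0.0, 2.001]
wrist_force: [-0.2, -0.7, -0.9]
finger_gap: 66.7
finger_force: 10.0
clock: 6.4
eef_pos: [544.7, 395.3, 63.8]
eef_rot: [-3.142, 0.0, 2.001]
wrist_force: [-0.7, -0.6, -0.1]
finger_gap: 67.0
finger_force: 10.0
t 6.4 pos [544.7 395.3  63.8] yaw 2.0013 F [-0.7 -0.6 -0.1] gap 67.0 -> cm [-0.08 -0.02  0.  ] units 0.01
```

```bash
python3 -m creep '[[-0.2,[0,0,0.07],0],[-0.2,[0,0,0.07],0],[-0.2,[0,0,0.07],0.2],[-0.2,[0,0,0.07],-0.2],[-0.2,[0,0,0.07],0]]'
python3 -m creep '[[-0.2,[0,0,-0.07],0],[0.5,[0,0,-0.07],0],[0.6,[0,0,-0.07],0],[0.7,[0,0,-0.07],0],[1,[0,0,-0.07],0],[1,[0,0,-0.07],0],[1,[0,0,-0.07],0],[1,[0,0,-0.07],0]]'
python3 -m creep '[[1,[0,0,-3],0],[1,[0,0,-6],0],[1,[-1,0,-10],0],[1,[-1,0,-12],0],[1,[-1,0,-12],0]]'
python3 - <<'E'
from h import *
go(443.7,342.9,60,2.0)
p,im=snap("wrist","w3"); yy,xx=np.mgrid[:420,:560]
for z in (45,54): print(z,"pred rim centre",proj(p,(545.6,393,z+25)),"left/right width",proj(p,(545.6+33*.909,393+33*.416,z+25))-proj(p,(545.6-33*.909,393-33*.416,z+25)))
u=proj(p,(545.6,393,65)).astype(int); print(u)
c=im[max(0,u[1]-75):u[1]+75,u[0]-100:u[0]+100]; cv2.imwrite("pics/i.png",cv2.resize(c,None,fx=4,fy=4,interpolation=cv2.INTER_CUBIC)); print(c.shape)
E
```

```text
clock: 6.9
eef_pos: [544.8, 395.4, 63.3]
eef_rot: [3.141, -0.0, 2.001]
wrist_force: [0.5, 0.7, 0.7]
finger_gap: 66.6
finger_force: 10.0
clock: 7.7
eef_pos: [544.7, 395.3, 63.9]
eef_rot: [-3.142, 0.0, 2.001]
wrist_force: [0.7, 1.5, 0.9]
finger_gap: 94.0
finger_force: 0.0
clock: 8.2
eef_pos: [549.9, 386.7, 187.6]
eef_rot: [3.136, -0.001, 2.001]
wrist_force: [-0.8, -0.4, -0.5]
finger_gap: 93.9
finger_force: 0.0
t 8.2 pos [549.9 386.7 187.6] yaw 2.001 F [-0.8 -0.4 -0.5] gap 93.9 -> cm [  0.44 -11.55  12.7 ] units 0.01
45 pred rim centre [272.84998024 198.19777189] left/right width [79.46409846 -0.09183155]
54 pred rim centre [272.86848534 201.08281169] left/right width [81.87915634 -0.09763873]
[272 196]
(150, 200, 3)
```

View pics/i.png

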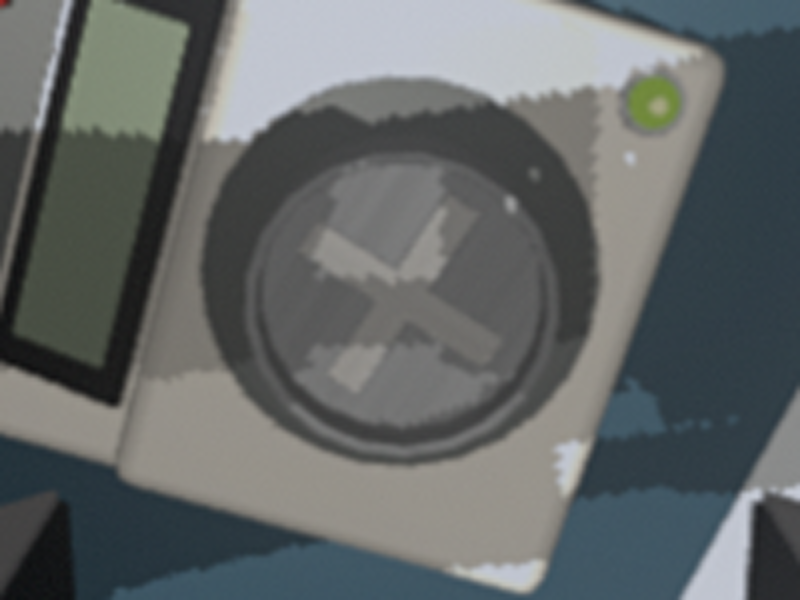

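Rim width is 78.3 px (home predicts 79.5, riding 81.9), and the rim is centred at (272.2,198.3) as predicted for home. The pan is home and released, so next is the tare key.

```bash
python3 -m creep '[[1,[0,-1.5,0],-1.5],[0.5,[0,-4,0],-3],[-1,[0.2,-7,0],-4.5],[-1,[0.4,-10,0],-6],[-1,[0.44,-11.4,0],-7.6],[-1,[0.44,-11.4,0],-9.2],[-1,[0.44,-11.4,2],-10.8],[-1,[0.44,-11.4,4],-12.4],[-1,[0.44,-11.4,6],-13.8],[-1,[0.44,-11.4,8],-14.6],[-1,[0.44,-11.4,9],-14.6],[-1,[0.44,-11.4,9],-14.6]]' 10
python3 -m creep '[[-1,[0,0,0],0],[-1,[0,0,0],0]]'
python3 - <<'E'
from h import *
go(443.7,342.9,55,.133)
p,im=snap("wrist","w4"); print(proj(p,(443.7,342.9,37)))
q,t=snap("scene","s4");u=proj(q,(443.7,342.9,45)).astype(int)
c=np.zeros((520,800,3),np.uint8);c[:420,:560]=im;e=cv2.resize(t[u[1]-40:u[1]+40,u[0]-40:u[0]+40],(240,240));c[:240,560:]=e;cv2.imwrite("pics/j.png",c)
E
```

```text
clock: 9.45
eef_pos: [442.5, 342.2, 91.9]
eef_rot: [-3.14, -0.003, -3.01]
wrist_force: [-0.8, -0.7, 0.0]
finger_gap: 9.2
finger_force: 0.0
clock: 9.65
eef_pos: [443.8, 342.9, 94.8]
eef_rot: [3.141, 0.001, -3.009]
wrist_force: [-0.1, -0.6, 0.0]
finger_gap: 0.4
finger_force: 0.0
t 9.65 pos [443.8 342.9  94.8] yaw -3.0088 F [-0.1 -0.6  0. ] gap 0.4 -> cm [ 0.01 -0.    3.98] units -0.0
[274.68726672 232.98898596]
```

View pics/j.png

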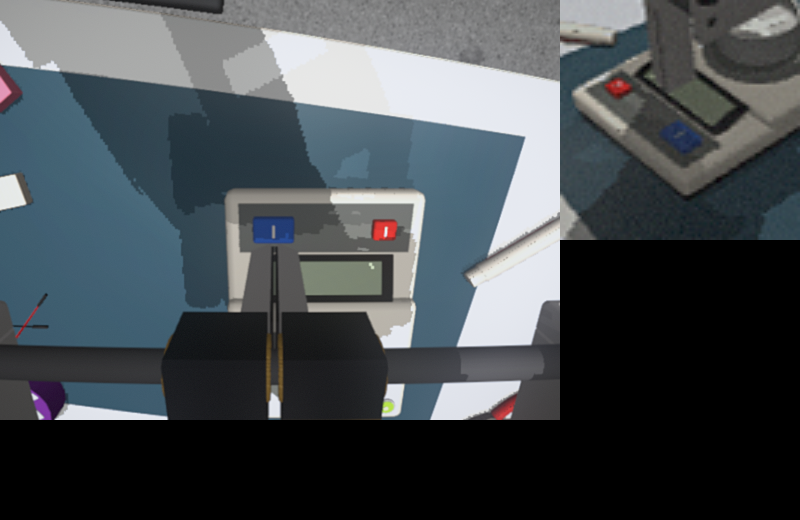

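The closed fingertips are lined up with the blue key at (273,231), and the red key at (384,230) is well clear.

```bash
python3 -m creep '[[-1,[0.07,0,1.5],0],[-1,[0.07,0,3],0],[-1,[0.07,0,4],0],[-1,[0.07,0,4.2],0],[-1,[0.07,0,4.3],0],[-1,[0.07,0,4.4],0],[-1,[0.07,0,4.5],0],[-1,[0.07,0,4.6],0],[-1,[0.07,0,4.65],0],[-1,[0.07,0,4.65],0]]'
python3 -m creep '[[-1,[0,0,0.05],0],[-1,[0,0,0.1],0],[-1,[0,0,0.1],0]]'
```

```text
clock: 10.75
eef_pos: [442.9, 342.7, 47.7]
eef_rot: [3.141, 0.0, -3.008]
wrist_force: [-1.8, -0.6, 4.1]
finger_gap: 0.7
finger_force: 2.0
clock: 11.05
eef_pos: [443.0, 342.7, 47.2]
eef_rot: [3.141, 0.001, -3.008]
wrist_force: [-2.9, -1.8, 10.6]
finger_gap: 0.6
finger_force: 5.3
```

```bash
python3 -m creep '[[-1,[0,0,-0.3],0],[-1,[0,0,-1],0],[-1,[0,0,-3],0],[-1,[0,0,-6],0],[-0.5,[0.2,-3,-6],1.5],[0.1,[0.5,-7,-6],3],[0.2,[0.9,-11,-6],4.5],[0.2,[1.3,-15,-6],6],[0.2,[1.6,-18,-6],7.6],[0.2,[1.95,-20.6,-6],9.2],[0.2,[1.95,-20.6,-6],10.8],[0.2,[1.95,-20.6,-6],12.4]]' 8
python3 -m creep '[[0.2,[0,0,0],1.6],[0.2,[0,0,0],3.2],[0.2,[0,0,0],3.68],[0.2,[0,0,0],3.68],[0.2,[0,0,0],3.68]]'
python3 - <<'E'
from h import *
go(451.1,135.5,18,1.871)
p,im=snap("wrist","w5"); g=cv2.cvtColor(im,cv2.COLOR_BGR2GRAY); u=proj(p,(451.1,135.5,13)); print(u)
m=np.zeros_like(g); x,y=u.astype(int); sub=(im[...,2].astype(int)-im[...,0]>-8)&(g>60)
m[y-45:y+45,x-45:x+45]=sub[y-45:y+45,x-45:x+45]
cs,_=cv2.findContours(m,cv2.RETR_EXTERNAL,cv2.CHAIN_APPROX_NONE); b=max(cs,key=cv2.contourArea)
w=np.array([onplane(p,q[0],13)[:2] for q in b],np.float32); print("block",cv2.minAreaRect(w))
E
```

```text
clock: 12.25
eef_pos: [451.0, 135.1, 106.7]
eef_rot: [3.141, 0.0, 2.186]
wrist_force: [0.1, 0.2, -0.6]
finger_gap: 56.1
finger_force: 0.0
clock: 12.75
eef_pos: [450.9, 135.8, 106.5]
eef_rot: [-3.142, 0.0, 1.874]
wrist_force: [0.0, -0.6, -0.1]
finger_gap: 56.3
finger_force: 0.0
t 12.75 pos [450.9 135.8 106.5] yaw 1.8738 F [ 0.  -0.6 -0.1] gap 56.3 -> cm [-0.04  0.01  8.85] units 0.03
[275.37164584 215.96495962]
block ((449.98284912109375, 136.0196075439453), (24.350830078125, 36.625221252441406), 18.05455207824707)
```

```bash
python3 -m creep '[[0.2,[-0.1,0,3],0],[0.2,[-0.1,0,6],0],[0.2,[-0.1,0,8],0],[0.2,[-0.1,0,8.85],0],[0.2,[-0.1,0,8.85],0],[-0.2,[-0.1,0,8.85],0],[-0.6,[-0.1,0,8.85],0],[-0.7,[-0.1,0,8.85],0],[-0.7,[-0.1,0,8.85],0],[-0.7,[-0.1,0,8.85],0],[-0.7,[-0.1,0,8.85],0]]' 8
python3 -m creep '[[-0.7,[0,0,0],0],[-0.7,[0,0,-2],0],[-0.7,[0,0,-5],0],[-0.7,[0,0,-8],0],[-0.7,[0,0,-11],0],[-0.7,[0,0,-11],0],[-0.7,[0,0,-11],0]]'
python3 - <<'E'
from h import *
go(545.6,393,120,None)
p,im=snap("wrist","w6"); cv2.imwrite("pics/k.png",im)
E
```

```text
clock: 13.9
eef_pos: [451.4, 134.9, 18.3]
eef_rot: [3.141, 0.0, 1.872]
wrist_force: [-1.0, 0.0, 6.4]
finger_gap: 23.4
finger_force: 8.0
clock: 14.6
eef_pos: [451.2, 134.9, 128.0]
eef_rot: [3.141, 0.0, 1.872]
wrist_force: [-0.5, 0.2, -1.0]
finger_gap: 23.9
finger_force: 8.0
t 14.6 pos [451.2 134.9 128. ] yaw 1.8721 F [-0.5  0.2 -1. ] gap 23.9 -> cm [21.85 16.67  0.81] units 0.0
```

View pics/k.png

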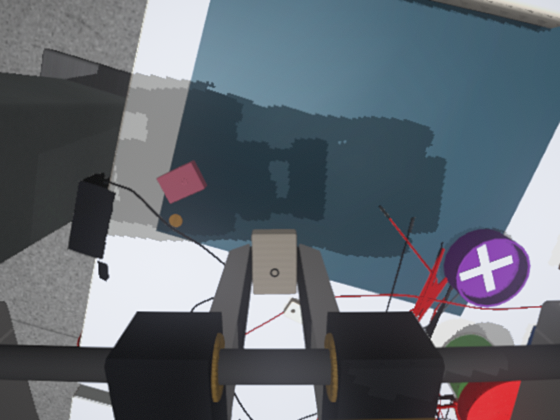

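```bash
python3 -m creep '[[-0.7,[2,1.5,0],0],[-0.7,[5,3.8,0],0],[-0.7,[8,6.1,0],0],[-0.7,[11,8.4,0],0],[-0.7,[14,10.7,0],0],[-0.7,[17,13,0],0],[-0.7,[19.5,15,0],0],[-0.7,[21,16,0],0],[-0.7,[21.85,16.67,0],0],[-0.7,[21.85,16.67,0],0],[-0.7,[21.85,16.67,2],0],[-0.7,[21.85,16.67,3.5],0]]'
python3 -m creep '[[-0.7,[0,0,0.6],0],[-0.7,[0,0,1],0],[-0.7,[0,0,1.3],0],[-0.7,[0,0,1.4],0],[-0.7,[0,0,1.5],0],[-0.7,[0,0,1.5],0]]'
python3 -c "
from h import *
go(545.6,393,76.3,None)"
```

```text
clock: 15.85
eef_pos: [545.1, 392.2, 91.0]
eef_rot: [-3.14, 0.001, 1.872]
wrist_force: [1.0, -0.3, -0.7]
finger_gap: 24.0
finger_force: 8.0
clock: 16.45
eef_pos: [545.6, 393.1, 78.2]
eef_rot: [3.141, -0.0, 1.872]
wrist_force: [-0.4, 0.3, -0.4]
finger_gap: 24.1
finger_force: 8.0
t 16.45 pos [545.6 393.1  78.2] yaw 1.8722 F [-0.4  0.3 -0.4] gap 24.1 -> cm [-0.01 -0.01  0.19] units 0.0
```

```bash
python3 -m creep '[[-0.7,[0,0,0.05],0],[-0.7,[0,0,0.1],0],[-0.7,[0,0,0.15],0],[-0.7,[0,0,0.2],0],[-0.7,[0,0,0.2],0]]'
python3 -m creep '[[-0.7,[0,0,0],0],[-0.7,[0,0,0],0]]'
```

```text
clock: 16.95
eef_pos: [545.5, 393.0, 75.9]
eef_rot: [-3.142, 0.0, 1.872]
wrist_force: [-0.8, 0.6, 0.2]
finger_gap: 24.1
finger_force: 8.0
clock: 17.15
eef_pos: [545.6, 393.0, 75.9]
eef_rot: [3.142, 0.0, 1.872]
wrist_force: [-0.1, -1.2, 0.5]
finger_gap: 23.9
finger_force: 8.0
```

```bash
python3 -m creep '[[-0.7,[0,0,0.06],0],[-0.7,[0,0,0.06],0],[-0.7,[0,0,0.06],0]]'
python3 -m creep '[[-0.43,[0,0,0],0],[-0.41,[0,0,0],0],[-0.41,[0,0,0],0],[-0.41,[0,0,0],0],[-0.41,[0,0,-0.5],0],[-0.41,[0,0,-1.5],0],[-0.41,[0,0,-4],0],[-0.41,[0,0,-7],0],[-0.41,[-2,0,-11],0],[-0.41,[-2,0,-12],0],[-0.41,[-2,0,-12],0]]'
python3 - <<'E'
from h import *
go(545.6,393,120)
p,im=snap("wrist","w7"); q,t=snap("scene","s7")
for z in (45,54): print(z,proj(p,(545.6,393,z+25)),proj(p,(545.6+33*.955,393+33*.3,z+25))-proj(p,(545.6-33*.955,393-33*.3,z+25)))
u=proj(p,(545.6,393,65)).astype(int);v=proj(q,(490,385,40)).astype(int);print(u)
a=im[max(0,u[1]-75):u[1]+75,u[0]-75:u[0]+75];b=t[v[1]-50:v[1]+50,v[0]-60:v[0]+60]
c=np.zeros((600,800,3),np.uint8);c[:a.shape[0]*3,:450]=cv2.resize(a,None,fx=3,fy=3,interpolation=2);b=cv2.resize(b,(348,290));c[:290,452:]=b;cv2.imwrite("pics/l.png",c)
E
```

```text
clock: 17.45
eef_pos: [545.6, 393.0, 75.4]
eef_rot: [3.141, -0.0, 1.872]
wrist_force: [0.7, -0.1, 0.3]
finger_gap: 23.6
finger_force: 8.0
clock: 18.55
eef_pos: [552.1, 374.1, 198.0]
eef_rot: [3.138, -0.001, 1.872]
wrist_force: [-0.5, -0.2, -1.2]
finger_gap: 27.6
finger_force: 0.0
t 18.55 pos [552.1 374.1 198. ] yaw 1.8715 F [-0.5 -0.2 -1.2] gap 27.6 -> cm [ 1.99 -0.09  7.8 ] units 0.0
45 [273.78320713 180.72539525] [77.84480005 -0.39807195]
54 [273.81089864 183.02301904] [80.16088363 -0.41087754]
[273 179]
```

View pics/l.png

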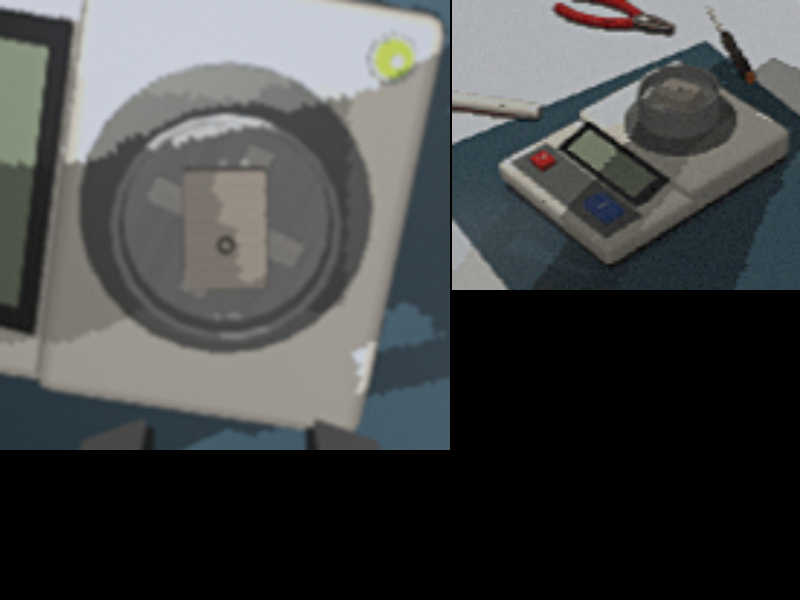

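The block lies flat in the pan at (225,230) and the fingers are clear. The rim, about 114–342, is 76 px wide, which matches home. Both keys are up.

```bash
python3 -m creep '[[-0.41,[0,0,0],0],[-0.41,[0,0,0],0]]' && python3 -c "
from cell import manip
print(manip.sign_off())"
```

```text
clock: 18.85
eef_pos: [551.0, 374.0, 193.9]
eef_rot: [-3.14, 0.001, 1.873]
wrist_force: [0.0, 0.7, -0.3]
finger_gap: 27.8
finger_force: 0.0
the job is handed in; nothing more can be done
None
```

The job is handed in at 18.85 s: the pan is home on the support, the blue key was pressed down to its stop (10.6 N) and let up, and the printed block lies flat in the pan with the gripper clear; no verdict was returned.

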